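# Close and latch the packed cool box

### The arm

A 6-joint arm with a two-finger parallel gripper is mounted at the origin on a cart in front of the work surface, level with it; the furniture and walls round the work are solid. World frame = base frame: x ahead of the robot, y to its left, z up, the work surface at z = 0. Lengths are in mm, angles in rad, forces in N, time in s.
With the tool pointing down it reaches from about 350 to 775 mm from the base axis. Payload 7.3 kg.
Tool frame: the origin (TCP) lies at the very end of the fingers, on their centre line; the grasp point (between the pads) lies 19 mm behind it; z points along the fingers, y is the line along which they close (so a half turn about z gives the same grasp; the last joint's range is limited). The gripper opens to 92 mm and grips with 3 to 60 N. Pads are 19 mm wide; open, the fingers measure 130 mm over their backs; the gripper's body (75 mm by 190 mm) begins 47 mm behind the grasp point.
Start: joints at [1.162, 0.342, 1.524, -0, 1.275, -0.146], TCP at [136.372, 506.999, 226.741] pointing down, gripper open.
Joint ranges: [-2.53, 2.53], [-0.77, 2.02], [0.04, 2.7], [-1, 4.14], [0.28, 2.66], [-3.11, 3.11]. Speed limits (rad/s): [2.57, 2.57, 3.14, 3.14, 3.14, 3.14].

### API

Orientations are given as [roll, pitch, yaw] about the fixed x, y, z axes, in that order (R = Rz(yaw) Ry(pitch) Rx(roll)).
In Python, from plant import get_obs, capture, close_job gives the robot as it stands. The module is installed in compiled form; this text tells all that it offers.
- The arm moves only by the shell command python3 -m handwheel 'ROWS'. ROWS is JSON, a list of rows, each a list of 3 entries, a list of its own where there are three numbers: the turn, a rotation vector about the tool's x, y, z in degrees, then the shift along the tool's x, y, z in m, then the opening, from 0 (shut) to 1 (fully open). A call has 1 to 12 rows; each row is the pose to reach, as a shift and turn from the pose commanded when the call began, along the tool's axes at that moment; what a row does not reach only later rows make up. A row lasts 1/10 s, in which the tool goes at most 50 mm and 8.59 degrees, less where a joint would pass 70% of its speed; a pose out of reach is approached as far as the arm can. A call with a gripper value outside its range is refused whole. The fingers move at their own pace and stop on an object; the grip force is fixed at half the most. Time passes only in rows, so rows that repeat a pose let the fingers close. It gives the time, the measured TCP pose, the force, the opening and the grip force at its end, in the units of the state.
- get_obs(): the state, without advancing time (a new reading comes with each control period).
- capture(name): name is "scene" or "top"; returns a dict with "image" (384x512x3 uint8, red, green, blue), "depth" (384x512 float32, mm along the optical axis (not along the pixel's ray), 0 where there is no reading), "fx", "fy", "cx", "cy" (pixels), "camera_from_world" (4x4, takes a point from world to camera coordinates). Camera axes: x right, y down, z forward; pixel columns grow to the right and rows downward; lengths in mm; the calibration is good to about 2 mm. A picture is of the moment at which its call begins.
- close_job(): hands the job in; it is judged then, once.
The state is a dict: "time": time; "joint_positions": joint angles; "dq": joint speeds; "tau": joint torques, N m; "tool_pos": TCP position; "tcp_rot": TCP orientation; "contact_force": force on the tool from outside, world axes, zero at the start; "moment": the same for the moment, N m; "grip_width": finger opening in mm; "finger_force": force on a finger pad.
Only numpy, scipy, OpenCV 4.12 (cv2) and the standard library are available. Lean on these libraries where they do the work, as an engineer would, in place of code of your own. Each camera call takes 0.05 s, during which the arm holds its last target. There are 200 camera calls.

### The job

The cool box is packed: swing its lid shut, hook the wire loop of the front latch over the keeper on the lid, and snap the latch lever down flat so that the lid is pulled tight onto its seal. Leave the mug, the salt pot, the spice jar and the lemon where they are.

Things in the scene. Friction and masses are not known exactly. Their poses are not given: they have to be found in the camera images.
- cool_box: hard cool box, dark teal with cream lid, 160 deep (x) x 270 wide (y), rim 125 mm high, too heavy to shift; jars and garlic stand inside below the rim. Origin: centre of its underside; x points from the latch side (front wall plane x = -80 mm, facing roughly the robot) to the hinge side, y along its width, z up. Offsets below are mm in this frame
- lid (a joint): lid hinge, rad: 0 = sealed tight, positive = open (front edge up), at most 1.3. Stiff: stays where left (2 to 6 N at the front edge move it). Shut but unlatched it rests on the rubber seal at about 0.02, front edge 3 mm proud; the seal is springy: some 70 N at the front edge pull it home, which the latch does (it then reads under 0.01)
- lid_hinge (a point): point on the lid's hinge axis, which runs along the box's y, at (80, 0, 128)
- lid_press (a point): top face of the lid, mid width, 17 mm behind its front edge: 145 mm in front of the hinge axis and 32 above it when shut. Lid 32 mm thick, 274 wide, front face at x = -82; a 2 mm raised panel on top begins 15 mm behind this point
- keeper_seat (a point): middle of the steel keeper's channel, an upturned hook 26 mm wide on a boss at mid width of the lid's front: where the centre of the loop's bar lies when hooked: (-98, 0, 145) sealed, 148 resting on the seal. Channel floor 2.5 mm below; front lip centred 5.5 in front, its top 3 above; boss face 5 behind, top 11 above. The bar goes over the lip and drops in
- latch_lever (a joint): latch lever, rad: 0 = flat down against the box front; positive = tip swung out and up (pi/2 = straight out), at most 2.4. It stays where left. With the loop hooked, closing it takes up to about 6 N some 50 mm from the pivot, most near 0.7; below about 0.2 it is over centre and snaps to 0
- lever_pivot (a point): on the lever's hinge axis, along the box's y, at (-99, 0, 99)
- lever_tip (a point): free end of the steel lever plate: 28 mm wide, 3 thick, 62 long from the pivot; the plate's middle plane lies 6 mm outside the pivot, its outer face 7.5, the rolled edge at the tip 11
- latch_loop (a joint): wire loop against lever, rad: 0 = pointing as the lever does, positive = swung out and up from it, about 3 when latched. Light friction holds it. The two are free to follow: lifting the bar carries the lever along
- loop_pin (a point): pin joining loop to lever, 14 mm from the lever pivot; its direction from the pivot runs 12 degrees ahead of the lever's in the closing sense (at lever 0: 13.7 mm below the pivot and 2.9 nearer the box)
- loop_bar (a point): middle of the loop's free crossbar. Loop of 5 mm round steel wire: two straight legs 38 mm apart (centres; 43 over the outside), one each side of the lever, bar centre 59.7 mm from the pin. The bar ends in flat rivet heads (9 mm round, 53 mm over both): gripped by these, the loop turns freely about the bar
- striped_mug: striped coffee mug, 65 x 88 x 50 mm, left in front; origin at its underside; bystander
- salt_pot: small white and red conical salt pot, 68 mm wide, 72 tall, right in front; origin at its underside; bystander
- spice_jar: spice jar with a red cap, 41 mm round, 105 tall, standing just right of the box; origin at its underside; bystander
- loose_lemon: lemon, 83 x 58 x 58 mm, lying on the chopping board to the right; origin at its underside; bystander

How it is judged (in metres and radians):
On the way, in this order (a step that is already met when the one before it is completed fails the run):
1. the lid is swung shut onto its seal (value of joint lid below 0.05 rad), for 0.2 s.
2. the loop's bar lies in the keeper (distance between loop_bar and keeper_seat below 0.006 m and value of joint lid below 0.06 rad), for 0.2 s.
3. the lever is snapped down with the loop hooked (value of joint latch_lever below 0.08 rad and distance between loop_bar and keeper_seat below 0.006 m and value of joint lid below 0.011 rad), for 0.2 s.
At the end, for the whole second after the job is handed in: the loop's bar lies in the keeper (within 6 mm of its seat), the lever is flat (below 0.08 rad), the lid is pulled down on its seal (hinge below 0.011 rad), and mug, salt pot, spice jar and lemon are within 30 mm of where they stood (all of step 3 and distance of each of striped_mug, salt_pot, spice_jar, loose_lemon from where it was at the start of the episode below 0.03 m); the robot touches nothing.
It fails at once if the mug, the salt pot, the spice jar or the lemon is shoved or knocked over (distance of any of striped_mug, salt_pot, spice_jar, loose_lemon from where it was at the start of the episode above 0.03 m or angle between any of striped_mug, salt_pot, spice_jar's own z axis and vertical above 0.4 rad).
It also fails if it takes over 56 s, if anything falls off the work surface, if the arm or the gripper's body presses on something with over 40 N, if the wrist force passes 120 N, or if a joint passes its speed limit or range.

## Working session

There is one attempt and no reset: what is moved stays moved. The work goes in short steps, Python scripts to look and compute and a shell command to move; the robot and the scene stay as the last step left them, time stands still between calls to the robot, and variables do not carry over. Pictures are saved under pics/ and viewed, at most 10 in all, crops included, and the job is handed in when it is done.

```bash
mkdir -p pics; cat > h.py <<'E'
import numpy as np, cv2
from plant import get_obs, capture
def snap(n,f,crop=None,s=1):
    c=capture(n); np.savez('/tmp/'+f+'.npz',**c)
    im=c['image'][:,:,::-1]
    if crop: a,b,d,e=crop; im=im[b:e,a:d]
    cv2.imwrite('pics/'+f+'.png',cv2.resize(im,None,fx=s,fy=s,interpolation=cv2.INTER_CUBIC)); return c
def pts(c):
    d=c['depth'];v,u=np.indices(d.shape)
    P=np.stack([(u-c['cx'])/c['fx']*d,(v-c['cy'])/c['fy']*d,d,np.ones_like(d)],-1)
    W=P@np.linalg.inv(c['camera_from_world']).T
    W[d==0]=np.nan
    return W[...,:3]
E
python3 - <<'E'
from h import *
a=snap('scene','s0');b=snap('top','t0')
print(get_obs())
for c in(a,b):print(np.linalg.inv(c['camera_from_world']).round(2),c['fx'],c['cx'],c['cy'])
im=np.hstack([a['image'],b['image']])[:,:,::-1]
E
```

```text
{'time': 0.1, 'joint_positions': array([ 1.16200537e+00,  3.42662375e-01,  1.52488618e+00, -3.28906795e-05,
        1.27537522e+00, -1.45981142e-01]), 'dq': array([ 0.00038225, -0.00063012, -0.0025521 , -0.00071529, -0.00108827,
        0.00023232]), 'tau': array([ 2.41597663e-03, -4.32007456e+01, -2.44695890e+01,  7.20954733e-02,
        5.25778171e-02, -6.38858182e-05]), 'tool_pos': array([136.23422432, 506.66338969, 226.12193018]), 'tcp_rot': array([-3.14027111e+00, -1.62511130e-04,  2.87879232e+00]), 'contact_force': array([ 0.29834608,  0.00709287, -0.17227131]), 'moment': array([ 0.04449474,  0.0117867 , -0.00247965]), 'finger_force': 0.0, 'grip_width': 91.48614433850413}
[[ 8.80000e-01 -2.00000e-01  4.30000e-01 -4.19400e+01]
 [-4.70000e-01 -3.80000e-01  7.90000e-01 -1.04612e+03]
 [ 0.00000e+00 -9.00000e-01 -4.30000e-01  7.41580e+02]
 [ 0.00000e+00  0.00000e+00  0.00000e+00  1.00000e+00]] 488.21330235631495 259.32567987198473 192.6530939063932
[[-2.00000e-02 -9.90000e-01  1.20000e-01  4.34270e+02]
 [-1.00000e+00  2.00000e-02  0.00000e+00  5.84200e+01]
 [-1.00000e-02 -1.20000e-01 -9.90000e-01  1.13643e+03]
 [ 0.00000e+00  0.00000e+00  0.00000e+00  1.00000e+00]] 371.1108620506909 254.82096596382218 191.58097372751232
```

View pics/s0.png

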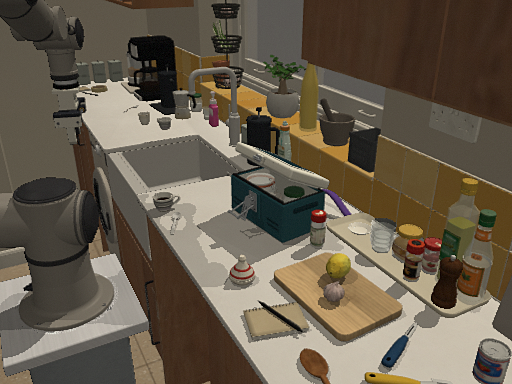

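View pics/t0.png

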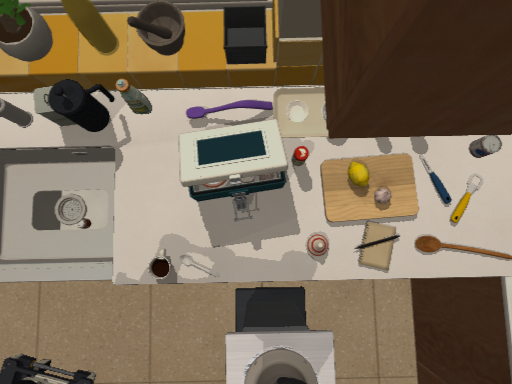

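The scene view shows the box at about (275,200), lid half open, latch at (243,205). In the top view the lid is at (233,155), the latch at (242,203), the mug at (160,267), the salt pot at (318,244), and the spice jar at (301,154).

```bash
python3 - <<'E'
from h import *
a=dict(np.load('/tmp/s0.npz'));b=dict(np.load('/tmp/t0.npz'))
A=pts(a);B=pts(b)
def hsv(c): return cv2.cvtColor(c['image'],cv2.COLOR_RGB2HSV)
def plane(P,thr=3,n=400):
    r=np.random.default_rng(0);best=None
    for _ in range(n):
        q=P[r.choice(len(P),3,False)];m=np.cross(q[1]-q[0],q[2]-q[0]);m/=np.linalg.norm(m)+1e-9
        k=abs((P-q[0])@m)<thr
        if best is None or k.sum()>best.sum():best=k
    Q=P[best];c=Q.mean(0);m=np.linalg.svd(Q-c)[2][2];return c,m,Q
H=hsv(a);teal=(H[...,0]>80)&(H[...,0]<105)&(H[...,1]>120)
s=np.zeros_like(teal);s[160:245,225:335]=1
P=A[teal&s];P=P[np.isfinite(P).all(1)];P=P[(P[:,2]>10)&(P[:,2]<122)]
print(len(P))
for i in range(2):
    c,m,Q=plane(P);print('plane',c.round(1),m.round(3),len(Q),np.percentile(Q,[1,99],axis=0).round(1))
    t=np.array([-m[1],m[0],0]);t/=np.linalg.norm(t);print('  t range',np.percentile((Q-c)@t,[0.5,99.5]),'yaw',np.degrees(np.arctan2(m[1],m[0])))
    P=P[abs((P-c)@m)>5]
H=hsv(b);cream=(H[...,1]<70)&(H[...,2]>150)
s=np.zeros_like(cream);s[118:190,175:292]=1
P=B[s];P=P[np.isfinite(P).all(1)];P=P[P[:,2]>120]
c,m,Q=plane(P);print('lid',c.round(1),m.round(3),len(Q),np.percentile(Q,[1,99],axis=0).round(1),'tilt',np.arccos(abs(m[2])))
r=cv2.minAreaRect(Q[:,:2].astype('float32'));print(r)
print('top latch/wire points')
Z=B[186:225,225:262];k=(Z[...,2]>40)
for v,u in zip(*np.nonzero(k)): 
    if v%2==0 and u%2==0: print(u+225,v+186,Z[v,u].round(0),b['image'][v+186,u+225])
for n,(u,v) in dict(mug=(160,267),salt=(318,244),jar=(301,154)).items(): print(n,B[v,u].round(0))
def crop(c,x,y,w,h,s): return cv2.resize(c['image'][y:y+h,x:x+w,::-1],None,fx=s,fy=s,interpolation=cv2.INTER_CUBIC)
cv2.imwrite('pics/c0.png',np.hstack([crop(a,215,150,65,85,6),crop(b,210,165,65,85,6)]))
E
```

```text
2147
plane [567.7  80.9  67.7] [ 0.991  0.135 -0.008] 1010 [[546.  -25.2  10.9]
 [584.2 233.3 120.8]]
  t range [-108.2414192   155.36003149] yaw 7.781124447099916
plane [645.6 -16.2  69.6] [-0.134  0.991 -0.001] 739 [[589.  -25.6  12. ]
 [730.5  -3.9 121.6]]
  t range [-86.81562829  57.93174655] yaw 97.70549106456829
lid [655.2 126.  197.4] [0.433 0.063 0.899] 4062 [[580.9  -9.2 159.1]
 [735.2 255.4 227.4]] tilt 0.45240319732475687
((657.0908813476562, 122.81991577148438), (152.99420166015625, 270.2005920410156), 7.069788455963135)
top latch/wire points
225 186 [574. 144. 120.] [118 114 104]
227 186 [574. 138. 120.] [114 112 102]
229 186 [574. 133. 119.] [78 81 75]
231 186 [573. 127. 125.] [48 56 55]
233 186 [573. 121. 123.] [29 41 43]
235 186 [572. 115. 132.] [17 27 27]
237 186 [571. 110. 135.] [22 24 23]
239 186 [571. 104. 134.] [17 17 18]
241 186 [571.  99. 135.] [18 17 18]
243 186 [571.  94. 133.] [20 21 18]
245 186 [571.  88. 131.] [19 18 17]
247 186 [571.  83. 133.] [15 14 13]
249 186 [571.  77. 126.] [16 27 28]
251 186 [572.  72. 124.] [19 36 37]
253 186 [571.  66. 124.] [22 
[... 4041 characters left out ...]
6  92]
239 210 [512. 110.  41.] [89 85 81]
247 210 [509.  85.  73.] [91 86 81]
235 212 [505. 120.  70.] [95 93 90]
249 212 [504.  80.  71.] [99 95 90]
235 214 [499. 120.  71.] [100  98  95]
249 214 [498.  80.  71.] [92 90 88]
235 216 [493. 120.  71.] [106 102  98]
249 216 [492.  80.  67.] [96 94 91]
251 216 [492.  74.  70.] [80 78 76]
235 218 [488. 121.  66.] [87 85 80]
239 218 [487. 109.  66.] [104  99  93]
241 218 [487. 103.  65.] [95 93 89]
243 218 [487.  98.  68.] [104 103 101]
245 218 [487.  92.  65.] [104 103 101]
247 218 [487.  86.  68.] [97 95 92]
251 218 [486.  74.  69.] [88 88 83]
235 220 [482. 121.  68.] [87 86 84]
mug [351. 344.  34.]
salt [ 408. -114.   72.]
jar [662. -71. 106.]
```

View pics/c0.png

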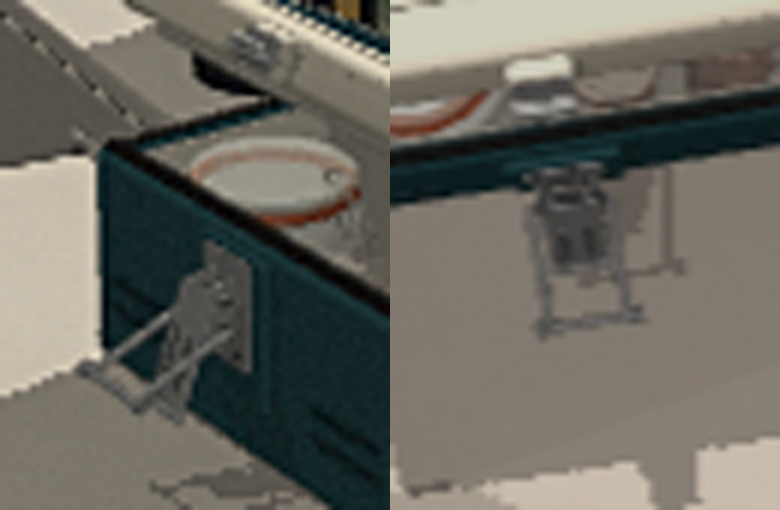

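```bash
cat > go.py <<'E'
import sys, numpy as np
from scipy.spatial.transform import Rotation as R
from plant import get_obs
X0,Y0,YAW=653.4,31.5,7.75
c,s=np.cos(np.radians(YAW)),np.sin(np.radians(YAW))
def w(X,Z,Y=0): a,b=X0+X,Y0+Y; return np.array([a*c-b*s,a*s+b*c,Z])
def rot(t): return R.from_euler('z',180+YAW,degrees=True)*R.from_euler('x',180,degrees=True)*R.from_euler('y',-t,degrees=True)
o=get_obs();Rc=R.from_euler('xyz',o['tcp_rot']);p=o['tool_pos']
b=np.array([c*p[0]+s*p[1]-X0,-s*p[0]+c*p[1]-Y0,p[2]])
print('box tcp',b.round(1),'F',o['contact_force'].round(1),'w',round(o['grip_width'],1),'t',o['time'],'q',o['joint_positions'].round(2))
# args: X,Z,tilt[,Y]
for a in sys.argv[1:]:
    v=[float(k) for k in a.split(',')]
    T=w(v[0],v[1],v[3] if len(v)>3 else 0)
    print(a,'turn',np.degrees((Rc.inv()*rot(v[2])).as_rotvec()).round(1),'shift',(Rc.inv().apply(T-p)/1000).round(4))
E
python3 go.py -- 2>/dev/null; python3 go.py " -36,290,0"  " -36,245,0"
```

```text
box tcp [-450.1  452.2  226.1] F [ 0.3  0.  -0.2] w 91.5 t 0.1 q [ 1.16  0.34  1.52 -0.    1.28 -0.15]
box tcp [-450.1  452.2  226.1] F [ 0.3  0.  -0.2] w 91.5 t 0.1 q [ 1.16  0.34  1.52 -0.    1.28 -0.15]
 -36,290,0 turn [ -0.1  -0.  -22.8] shift [-0.557  -0.2564 -0.0636]
 -36,245,0 turn [ -0.1  -0.  -22.8] shift [-0.557  -0.2563 -0.0186]
```

```bash
P='[[0,0,-22.8],[-0.557,-0.256,-0.064],0]'
python3 -m handwheel '[[[0,0,0],[0,0,-0.05],0],[[0,0,-22.8],[-0.557,-0.256,-0.064],0],[[0,0,-22.8],[-0.557,-0.256,-0.064],0],[[0,0,-22.8],[-0.557,-0.256,-0.064],0],[[0,0,-22.8],[-0.557,-0.256,-0.064],0],[[0,0,-22.8],[-0.557,-0.256,-0.064],0],[[0,0,-22.8],[-0.557,-0.256,-0.064],0],[[0,0,-22.8],[-0.557,-0.256,-0.064],0],[[0,0,-22.8],[-0.557,-0.256,-0.064],0],[[0,0,-22.8],[-0.557,-0.256,-0.064],0],[[0,0,-22.8],[-0.557,-0.256,-0.064],0],[[0,0,-22.8],[-0.557,-0.256,-0.064],0]]'; python3 go.py " -36,290,0"
```

```text
time: 1.3
tool_pos: [549.5, 162.9, 288.7]
tcp_rot: [3.141, -0.001, -3.007]
contact_force: [-0.5, 1.0, 0.8]
grip_width: 2.1
finger_force: 0.0
box tcp [-86.9  55.8 288.7] F [-0.5  1.   0.8] w 2.1 t 1.3 q [ 0.15  0.4   1.27  0.    1.47 -1.55]
 -36,290,0 turn [ 0. -0. -0.] shift [-0.0509 -0.0558 -0.0014]
```

```bash
python3 -m handwheel '[[[0,0,0],[-0.051,-0.056,0],0],[[0,0,0],[-0.051,-0.056,0],0],[[0,0,0],[-0.05,-0.056,0.03],0],[[0,0,0],[-0.05,-0.056,0.06],0],[[0,0,0],[-0.048,-0.056,0.07],0],[[0,0,0],[-0.045,-0.056,0.08],0],[[0,0,0],[-0.042,-0.056,0.09],0],[[0,0,0],[-0.038,-0.056,0.1],0],[[0,0,0],[-0.032,-0.056,0.11],0],[[0,0,0],[-0.024,-0.056,0.12],0],[[0,0,0],[-0.022,-0.056,0.124],0],[[0,0,0],[-0.022,-0.056,0.126],0]]'; python3 go.py
```

```text
time: 2.5
tool_pos: [577.0, 112.2, 163.0]
tcp_rot: [3.141, -0.001, -3.006]
contact_force: [-4.7, 0.2, 10.0]
grip_width: 0.3
finger_force: 4.8
box tcp [-66.5   1.9 163. ] F [-4.7  0.2 10. ] w 0.3 t 2.5 q [ 0.06  0.51  1.44  0.    1.19 -1.64]
```

```bash
python3 -m handwheel '[[[0,0,0],[0,0,0.001],0],[[0,0,0],[0,0,0.001],0],[[0,0,0],[0,0,0.001],0],[[0,0,0],[0,0,-0.03],0],[[0,0,0],[0.05,0,-0.03],1],[[0,0,0],[0.093,0.002,-0.03],1],[[0,0,0],[0.093,0.002,-0.03],1],[[0,0,0],[0.093,0.002,0.01],1],[[0,0,0],[0.093,0.002,0.03],1],[[0,0,0],[0.093,0.002,0.03],1]]'; python3 go.py " -160,50,0"; python3 - <<'E'
from h import *
a=snap('scene','s1',(195,130,295,230),5);b=capture('top')
B=pts(b)
import go
for v in range(205,226):
  print(v,[(u,*B[v,u].round(0)) for u in range(228,256) if 50<B[v,u][2]<100][::5])
m=B[140:180,190:280];m=m[(m[...,2]>140)&(m[...,2]<175)];print(np.percentile(m[:,2],[5,50,95]))
E
```

```text
time: 3.5
tool_pos: [484.4, 101.5, 130.9]
tcp_rot: [3.141, -0.004, -3.007]
contact_force: [-1.0, -0.4, 0.8]
grip_width: 43.9
finger_force: 0.0
box tcp [-159.8    3.7  130.9] F [-1.  -0.4  0.8] w 43.9 t 3.5 q [ 0.05  0.39  1.74  0.    1.01 -1.65]
 -160,50,0 turn [ 0.  -0.2 -0. ] shift [-0.0001 -0.0038  0.0809]
box tcp [-157.9    3.6  133.5] F [-0.1 -0.6 -0.3] w 51.9 t 3.6 q [ 0.05  0.39  1.74  0.    1.02 -1.65]
205 []
206 []
207 []
208 []
209 []
210 []
211 []
212 []
213 []
214 []
215 []
216 []
217 []
218 []
219 []
220 []
221 []
222 []
223 []
224 []
225 []
[159.25207583 163.19701671 166.76705571]
```

View pics/s1.png

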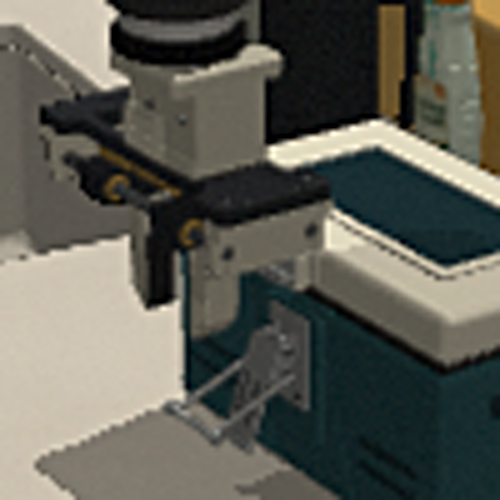

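The lid is shut (crop, top right). The gripper stands over the loop bar, which is at about (195,420) in the crop.

```bash
python3 -m handwheel '[[[0,0,0],[0.001,-0.004,0],1],[[0,0,0],[0.001,-0.004,0],1],[[0,0,0],[0.001,-0.004,0],1],[[0,0,0],[0.001,-0.004,0],1],[[0,0,0],[0.001,-0.004,0.03],1],[[0,0,0],[0.001,-0.004,0.06],1],[[0,0,0],[0.001,-0.004,0.083],1],[[0,0,0],[0.001,-0.004,0.083],1],[[0,0,0],[0.001,-0.004,0.083],0.5],[[0,0,0],[0.001,-0.004,0.083],0.5],[[0,0,0],[0.001,-0.004,0.083],0.5],[[0,0,0],[0.001,-0.004,0.083],0.5]]';python3 -m handwheel '[[[0,0,0],[0,0,0],0.5],[[0,0,0],[0,0,0],0.5],[[0,0,0],[0,0,0],0.5],[[0,0,0],[0,0,0],0.5]]'; python3 go.py
```

```text
time: 4.8
tool_pos: [485.5, 97.5, 50.9]
tcp_rot: [-3.141, 0.002, -3.006]
contact_force: [-0.6, -0.0, 0.4]
grip_width: 64.5
finger_force: 0.0
time: 5.2
tool_pos: [485.1, 97.5, 50.1]
tcp_rot: [3.141, 0.001, -3.006]
contact_force: [1.1, 1.3, 0.3]
grip_width: 51.7
finger_force: 30.0
box tcp [-159.5   -0.3   50.1] F [1.1 1.3 0.3] w 51.7 t 5.2 q [ 0.04  0.51  1.83  0.    0.8  -1.66]
```

```bash
python3 -m handwheel '[[[0,0,0],[0.002,0,-0.009],0.5],[[0,0,0],[0.003,0,-0.017],0.5],[[0,0,0],[0.004,0,-0.025],0.5],[[0,0,0],[0.005,0,-0.034],0.5],[[0,0,0],[0.003,0,-0.046],0.5],[[0,0,0],[0.001,0,-0.057],0.5],[[0,0,0],[-0.005,0,-0.067],0.5],[[0,0,0],[-0.0105,0,-0.076],0.5],[[0,0,0],[-0.019,0,-0.084],0.5],[[0,0,0],[-0.028,0,-0.091],0.5],[[0,0,0],[-0.036,0,-0.095],0.5],[[0,0,0],[-0.042,0,-0.098],0.5]]';python3 -m handwheel '[[[0,0,0],[0,0,0],0.5],[[0,0,0],[0,0,0],0.5]]'; python3 go.py; python3 - <<'E'
from h import *
snap('scene','s2',(215,140,290,215),8)
E
```

```text
time: 6.4
tool_pos: [526.4, 103.2, 147.8]
tcp_rot: [3.141, -0.001, -3.006]
contact_force: [-0.2, 1.0, -5.4]
grip_width: 52.2
finger_force: 30.0
time: 6.6
tool_pos: [526.3, 103.1, 148.0]
tcp_rot: [3.141, -0.0, -3.006]
contact_force: [0.3, 1.4, -0.7]
grip_width: 51.9
finger_force: 30.0
box tcp [-118.    -0.3  148. ] F [ 0.3  1.4 -0.7] w 51.9 t 6.6 q [ 0.05  0.44  1.61  0.    1.1  -1.66]
```

View pics/s2.png

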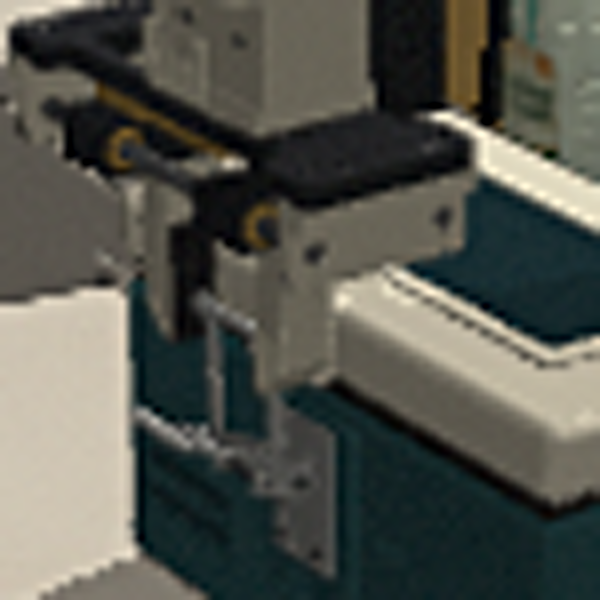

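The bar is held between the fingers (crop (225,310), full image about (243,179)); the lever has swung out at (190,440). I'll get the bar's height from depth.

```bash
python3 - <<'E'
from h import *
import go
c=dict(np.load('/tmp/s2.npz'));A=pts(c)
for v in range(174,186):
  for u in range(239,250):
    p=A[v,u];X=go.c*p[0]+go.s*p[1]-go.X0;Y=-go.s*p[0]+go.c*p[1]-go.Y0
    if abs(Y)<26 and -140<X<-90: print(u,v,round(X),round(Y),round(p[2]),c['image'][v,u])
E
```

```text
box tcp [-118.1   -0.3  148. ] F [ 0.9  2.2 -0.2] w 52.0 t 6.65 q [ 0.05  0.44  1.61  0.    1.1  -1.66]
239 175 -119 23 171 [11 12 15]
241 175 -111 25 169 [31 32 28]
239 176 -120 22 169 [38 36 36]
241 176 -112 24 166 [41 40 36]
240 177 -117 22 165 [97 98 94]
241 177 -115 20 165 [96 97 93]
239 178 -119 24 161 [55 53 52]
240 178 -120 17 164 [81 82 79]
241 178 -116 18 163 [88 87 86]
242 178 -116 12 165 [129 128 123]
239 179 -119 24 158 [24 23 24]
240 179 -114 26 156 [55 55 52]
241 179 -115 20 159 [69 69 67]
242 179 -117 12 162 [80 80 77]
243 179 -118 5 165 [93 92 87]
244 179 -118 0 167 [123 121 115]
241 180 -117 17 157 [83 82 80]
242 180 -112 19 155 [46 47 44]
243 180 -119 4 162 [59 55 54]
244 180 -115 4 161 [84 83 80]
245 180 -115 -1 163 [113 112 110]
246 180 -116 -7 166 [151 151 144]
241 181 -116 18 153 [82 84 80]
242 181 -112 20 151 [49 62 62]
245 181 -118 -5 162 [63 61 59]
246 181 -117 -8 163 [92 90 86]
241 182 -116 18 150 [85 83 80]
242 182 -111 21 147 [49 62 62]
246 182 -104 11 149 [71 68 64]
241 183 -115 20 146 [84 81 77]
242 183 -113 17 147 [64 67 68]
246 183 -103 12 146 [88 84 78]
241 184 -118 16 145 [82 81 78]
242 184 -113 18 143 [68 71 71]
241 185 -116 18 140 [81 79 74]
242 185 -116 14 142 [65 70 66]
```

```bash
python3 -m handwheel '[[[0,0,0],[-0.005,0,0.001],0.5],[[0,0,0],[-0.01,0,0.002],0.5],[[0,0,0],[-0.015,0,0.004],0.5],[[0,0,0],[-0.019,0,0.005],0.5],[[0,0,0],[-0.0195,0,0.007],0.5],[[0,0,0],[-0.0195,0,0.01],0.5],[[0,0,0],[-0.0195,0,0.013],0.5],[[0,0,0],[-0.0195,0,0.015],0.5],[[0,0,0],[-0.0195,0,0.016],0.5],[[0,0,0],[-0.0195,0,0.016],0.5]]'; python3 go.py; python3 - <<'E'
from h import *
import go
c=snap('scene','s3',(220,140,290,210),8);A=pts(c)
E
```

```text
time: 7.65
tool_pos: [546.1, 105.8, 133.8]
tcp_rot: [-3.141, 0.002, -3.006]
contact_force: [-4.2, 1.7, 15.6]
grip_width: 52.1
finger_force: 30.0
box tcp [-98.   -0.3 133.8] F [-4.2  1.7 15.6] w 52.1 t 7.65 q [ 0.05  0.49  1.57  0.    1.08 -1.65]
box tcp [-98.   -0.3 133.8] F [-4.2  1.7 15.6] w 52.1 t 7.65 q [ 0.05  0.49  1.57  0.    1.08 -1.65]
```

View pics/s3.png

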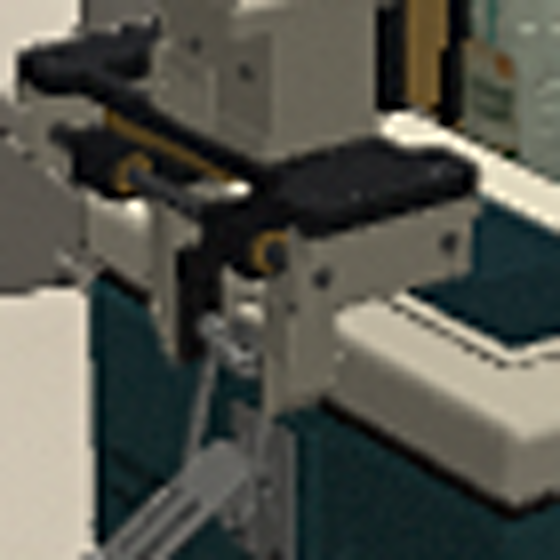

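The bar appears to be in the channel, with the lever at about 1 rad ((170,500) in the crop). I'll tug outward to confirm it's hooked.

```bash
python3 -m handwheel '[[[0,0,0],[0.002,0,-0.001],0.5],[[0,0,0],[0.005,0,-0.001],0.5],[[0,0,0],[0.005,0,-0.001],0.5]]'; python3 go.py;python3 -m handwheel '[[[0,0,0],[-0.005,0,0],0.5],[[0,0,0],[-0.005,0,0],0.5]]'; python3 go.py
```

```text
time: 8.0
tool_pos: [542.4, 105.2, 134.2]
tcp_rot: [-3.142, 0.005, -3.007]
contact_force: [1.9, 2.9, 9.6]
grip_width: 51.7
finger_force: 30.0
box tcp [-101.8   -0.4  134.2] F [1.9 2.9 9.6] w 51.7 t 8.0 q [ 0.05  0.48  1.58  0.    1.07 -1.65]
time: 8.2
tool_pos: [545.3, 105.7, 133.7]
tcp_rot: [3.142, -0.001, -3.006]
contact_force: [-3.6, 1.2, 12.5]
grip_width: 52.0
finger_force: 30.0
box tcp [-98.9  -0.3 133.7] F [-3.6  1.2 12.5] w 52.0 t 8.2 q [ 0.05  0.49  1.57 -0.    1.09 -1.65]
```

```bash
python3 -m handwheel '[[[0,0,0],[0,0,0],0.75],[[0,0,0],[0,0,0],0.75],[[0,0,0],[0,0,0],0.75],[[0,0,0],[0,0,0],0.75],[[0,0,0],[0,0,-0.02],0.75],[[0,0,0],[0,0,-0.05],0.75],[[0,0,0],[0.02,0,-0.09],0],[[0,0,0],[0.06,0,-0.12],0],[[0,0,0],[0.1,0,-0.12],0],[[0,0,0],[0.15,0,-0.12],0],[[0,0,0],[0.15,0,-0.12],0]]'; python3 go.py; python3 - <<'E'
from h import *
import go
c=snap('scene','s4',(215,150,275,210),9);A=pts(c)
b=capture('top');B=pts(b)
for n,P,I,(u0,u1,v0,v1) in(('s',A,c,(235,256,172,205)),('t',B,b,(225,260,180,215))):
  Q=P[v0:v1,u0:u1].reshape(-1,3);X=go.c*Q[:,0]+go.s*Q[:,1]-go.X0;Y=-go.s*Q[:,0]+go.c*Q[:,1]-go.Y0
  k=(X<-86)&(X>-170)&(abs(Y)<32)&(Q[:,2]>30)
  o=np.c_[X,Y,Q[:,2]][k];o=o[np.argsort(-o[:,2])];print(n);print([tuple(map(int,r)) for r in o])
E
```

```text
time: 9.3
tool_pos: [390.8, 85.2, 252.1]
tcp_rot: [3.141, -0.005, -3.006]
contact_force: [0.1, -0.3, 0.8]
grip_width: 33.4
finger_force: 0.0
box tcp [-254.7    0.3  252.1] F [ 0.1 -0.3  0.8] w 33.4 t 9.3 q [ 0.02  0.09  1.78 -0.    1.28 -1.68]
box tcp [-254.7    0.3  252.1] F [ 0.1 -0.3  0.8] w 33.4 t 9.3 q [ 0.02  0.09  1.78 -0.    1.28 -1.68]
s
[(-89, -4, 160), (-92, -8, 159), (-88, 7, 159), (-90, 8, 159), (-88, 2, 158), (-90, 3, 158), (-87, -7, 158), (-94, -1, 157), (-91, -12, 157), (-94, 8, 157), (-91, -2, 157), (-88, -12, 157), (-92, -8, 156), (-90, 8, 156), (-93, 4, 155), (-92, -4, 155), (-94, 7, 154), (-92, -9, 154), (-90, -11, 153), (-87, -12, 153), (-93, -5, 152), (-93, 3, 152), (-106, -3, 152), (-103, -5, 152), (-97, -26, 152), (-105, -12, 152), (-94, -2, 152), (-106, 6, 151), (-100, -30, 151), (-100, 20, 151), (-91, -12, 151), (-99, -23, 151), (-93, 24, 151), (-96, 26, 151), (-96, 0, 151), (-106, -9, 151), (-89, 4, 151), (-99, 11, 151), (-98, 3, 150), (-102, 6, 150), (-94, -7, 150), (-96, 20, 150), (-92, -8, 150), (-96, -14, 150), (-93, 9, 150), (-101, -26, 150), (-93, 19,
[... 8459 characters left out ...]
 3, 85), (-136, 9, 85), (-135, 1, 85), (-137, 4, 85), (-137, -10, 85), (-137, 7, 85), (-143, -12, 84), (-142, 10, 84), (-141, -3, 84), (-146, 5, 84), (-138, 1, 84), (-137, -12, 83), (-139, 10, 83), (-140, 1, 83), (-145, -8, 83), (-144, 14, 83), (-142, -9, 83), (-136, 12, 83), (-139, 7, 82), (-139, 13, 82), (-139, -9, 82), (-144, 0, 82), (-136, -7, 82), (-140, -12, 82), (-141, 13, 82), (-143, 2, 82), (-144, -5, 81), (-141, 0, 81), (-142, 8, 81), (-145, -11, 81), (-142, -6, 81), (-140, 4, 81), (-147, -2, 80), (-146, 0, 80), (-148, -8, 80), (-143, 5, 79), (-144, 11, 79), (-144, -3, 78), (-147, -5, 78), (-145, 8, 77), (-148, -11, 76), (-146, 3, 75), (-86, -26, 71), (-89, 18, 64), (-87, -25, 55)]
```

View pics/s4.png

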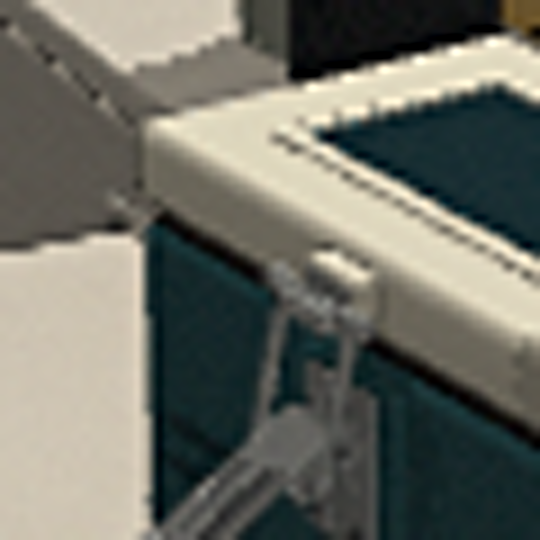

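Both rivet heads are at X≈-97, with the top at Z≈150, behind the lip. The bar is seated and the lever stands at about 60°. Next I'll tilt the tool and swing the lever down.

```bash
python3 go.py " -185,125,45"
```

```text
box tcp [-248.6   -0.4  253.4] F [ 0.6 -0.3 -0.3] w 25.6 t 9.4 q [ 0.02  0.1   1.77 -0.    1.27 -1.68]
 -185,125,45 turn [ -0.  -44.9  -0. ] shift [-0.0634  0.0004  0.1285]
```

```bash
python3 -m handwheel '[[[0,-45,0],[-0.01,0,0],0],[[0,-45,0],[-0.01,0,0],0],[[0,-45,0],[-0.02,0,0.02],0],[[0,-45,0],[-0.03,0,0.05],0],[[0,-45,0],[-0.04,0,0.08],0],[[0,-45,0],[-0.063,0,0.128],0],[[0,-45,0],[-0.063,0,0.128],0],[[0,-45,0],[-0.063,0,0.128],0],[[0,-45,0],[-0.063,0,0.128],0],[[0,-45,0],[-0.063,0,0.128],0]]'; python3 go.py " -149,85,45" " -138,66,45" " -127,51,45" " -118,44,45" " -111,41,45"
```

```text
time: 10.4
tool_pos: [451.6, 68.0, 191.0]
tcp_rot: [3.089, 0.739, -3.024]
contact_force: [0.5, -2.8, 0.7]
grip_width: 0.7
finger_force: 0.0
box tcp [-196.7  -25.   191. ] F [ 0.5 -2.8  0.7] w 0.7 t 10.4 q [-0.21 -0.01  2.37  1.29  0.28 -3.11]
 -149,85,45 turn [ 2.3 -2.6 -0.8] shift [0.0365 0.02   0.1114]
 -138,66,45 turn [ 2.3 -2.6 -0.8] shift [0.0411 0.019  0.1329]
 -127,51,45 turn [ 2.3 -2.6 -0.8] shift [0.0431 0.0182 0.1513]
 -118,44,45 turn [ 2.3 -2.6 -0.8] shift [0.0412 0.0178 0.1626]
 -111,41,45 turn [ 2.3 -2.6 -0.8] shift [0.038  0.0176 0.1695]
```

Joint 5 hit its 0.28 limit, so 45° isn't reachable. I'll fit a quick planar arm model to the logged poses to see how much tilt I can get at the lever.

```bash
cat > kin.py <<'E'
import numpy as np
from scipy.optimize import least_squares,fsolve
import io,contextlib
with contextlib.redirect_stdout(io.StringIO()): import go
from go import *
D=[(-159.5,50.1,.51,1.83),(-118,148,.44,1.61),(-98,133.8,.49,1.57),(-159.8,130.9,.39,1.74),(-66.5,163,.51,1.44),(-254.7,252.1,.09,1.78)]
def rr(X,Z): q=w(X,Z);return np.hypot(q[0],q[1])
def fk(p,q2,q3): a,b,h,e=p;t=q2+q3;return a*np.sin(q2)+b*np.sin(t)+e*np.cos(t),h+a*np.cos(q2)+b*np.cos(t)-e*np.sin(t)
f=lambda p:np.ravel([np.subtract(fk(p,d[2],d[3]),(rr(*d[:2]),d[1])) for d in D])
s=least_squares(f,[400,400,0,0]);
# tilted reading: solve tool length
zt=Rc.apply([0,0,1]);q=o['joint_positions']
P=s.x
R_,Z_=fk(P,q[1],q[2])  # wrist r, and wrist z - L
def g(L): wc=p-L*zt; return [np.hypot(wc[0],wc[1])-R_, wc[2]-(Z_+L)]
L=least_squares(lambda v:g(v[0]),[200])
if __name__=='__main__':
  print(P.round(0),np.abs(s.fun).max(),L.x,L.fun)
  for T in ((-175,110),(-150,70),(-125,34)):
    for t in (15,20,25,30,35):
      a=np.radians(t);r=rr(*T)-L.x[0]*np.sin(a);z=T[1]-L.x[0]*(1-np.cos(a))
      k=fsolve(lambda v:np.subtract(fk(P,*v),(r,z)),[.45,1.8]);print(T,t,k.round(2),'j5',round(np.pi-a-k.sum(),2))
E
python3 kin.py
```

```text
[505. 382. -99.  40.] 2.16904878261375 [325.98996956] [ 0.22919491 -0.58808358]
(-175, 110) 15 [0.28 2.03] j5 0.57
(-175, 110) 20 [0.26 2.11] j5 0.43
(-175, 110) 25 [0.24 2.18] j5 0.29
(-175, 110) 30 [0.23 2.26] j5 0.13
(-175, 110) 35 [0.23 2.33] j5 -0.03
(-150, 70) 15 [0.39 2.01] j5 0.48
(-150, 70) 20 [0.37 2.09] j5 0.33
(-150, 70) 25 [0.36 2.17] j5 0.18
(-150, 70) 30 [0.36 2.24] j5 0.02
(-150, 70) 35 [0.37 2.31] j5 -0.15
(-125, 34) 15 [0.49 1.98] j5 0.41
(-125, 34) 20 [0.48 2.06] j5 0.26
(-125, 34) 25 [0.47 2.13] j5 0.1
(-125, 34) 30 [0.48 2.2 ] j5 -0.06
(-125, 34) 35 [0.5  2.27] j5 -0.24
```

```bash
python3 go.py " -230,240,0"  " -185,150,18"
```

```text
box tcp [-196.7  -25.   191. ] F [ 0.5 -2.8  0.7] w 0.7 t 10.4 q [-0.21 -0.01  2.37  1.29  0.28 -3.11]
 -230,240,0 turn [ 2.5 42.4  0.2] shift [-0.0081  0.0275 -0.0575]
 -185,150,18 turn [ 2.5 24.4 -0.2] shift [0.0193 0.0231 0.0392]
```

```bash
python3 -m handwheel '[[[2.5,42.4,0.2],[-0.008,0.0275,-0.0575],0],[[2.5,42.4,0.2],[-0.008,0.0275,-0.0575],0],[[2.5,42.4,0.2],[-0.008,0.0275,-0.0575],0],[[2.5,42.4,0.2],[-0.008,0.0275,-0.0575],0],[[2.5,42.4,0.2],[-0.008,0.0275,-0.0575],0],[[2.5,42.4,0.2],[-0.008,0.0275,-0.0575],0],[[2.5,42.4,0.2],[-0.008,0.0275,-0.0575],0],[[2.5,42.4,0.2],[-0.008,0.0275,-0.0575],0],[[2.5,42.4,0.2],[-0.008,0.0275,-0.0575],0],[[2.5,42.4,0.2],[-0.008,0.0275,-0.0575],0],[[2.5,42.4,0.2],[-0.008,0.0275,-0.0575],0],[[2.5,42.4,0.2],[-0.008,0.0275,-0.0575],0]]'; python3 go.py " -180,130,18"
```

```text
time: 11.6
tool_pos: [413.2, 89.2, 240.3]
tcp_rot: [-3.139, 0.0, -3.001]
contact_force: [0.1, -0.7, -0.4]
grip_width: 0.3
finger_force: 0.0
box tcp [-231.9    1.1  240.3] F [ 0.1 -0.7 -0.4] w 0.3 t 11.6 q [ 0.03  0.14  1.76 -0.    1.24 -1.68]
 -180,130,18 turn [ -0.1 -18.    0.3] shift [-0.0519 -0.0011  0.1103]
```

Back in the normal posture. Next: tilt 18° and go to the pre-contact pose.

```bash
python3 -m handwheel '[[[0,-8,0.3],[-0.02,-0.001,0.03],0],[[0,-16,0.3],[-0.04,-0.001,0.07],0],[[0,-18,0.3],[-0.052,-0.001,0.11],0],[[0,-18,0.3],[-0.052,-0.001,0.11],0],[[0,-18,0.3],[-0.052,-0.001,0.11],0],[[0,-18,0.3],[-0.052,-0.001,0.11],0]]'; python3 go.py " -160,85,18" " -156,77,18" " -152,69,18" " -146.5,62,18" " -140,55.7,18" " -132.5,51,18" " -128,48.5,18" " -124,47,18" " -121,46,18"
```

```text
time: 12.2
tool_pos: [465.6, 95.2, 131.1]
tcp_rot: [-3.139, 0.315, -3.005]
contact_force: [0.4, 0.7, 1.0]
grip_width: 0.6
finger_force: 0.0
box tcp [-179.2    0.   131.1] F [0.4 0.7 1. ] w 0.6 t 12.2 q [ 0.02  0.22  2.06  0.07  0.55 -1.74]
 -160,85,18 turn [-0.1  0.   0.1] shift [-0.004   0.0001  0.0498]
 -156,77,18 turn [-0.1  0.   0.1] shift [-0.0053  0.0001  0.0587]
 -152,69,18 turn [-0.1  0.   0.1] shift [-0.0066  0.0001  0.0675]
 -146.5,62,18 turn [-0.1  0.   0.1] shift [-0.0097  0.0002  0.0759]
 -140,55.7,18 turn [-0.1  0.   0.1] shift [-0.0139  0.0002  0.0839]
 -132.5,51,18 turn [-0.1  0.   0.1] shift [-0.0196  0.0002  0.0907]
 -128,48.5,18 turn [-0.1  0.   0.1] shift [-0.0231  0.0002  0.0944]
 -124,47,18 turn [-0.1  0.   0.1] shift [-0.0264  0.0002  0.0971]
 -121,46,18 turn [-0.1  0.   0.1] shift [-0.029   0.0002  0.099 ]
```

```bash
python3 -m handwheel '[[[0,0,0],[-0.004,0,0.03],0],[[0,0,0],[-0.004,0,0.05],0],[[0,0,0],[-0.005,0,0.059],0],[[0,0,0],[-0.0066,0,0.0675],0],[[0,0,0],[-0.008,0,0.072],0],[[0,0,0],[-0.01,0,0.076],0],[[0,0,0],[-0.012,0,0.08],0],[[0,0,0],[-0.014,0,0.084],0]]'; python3 go.py " -140,55.7,18" " -132.5,51,18" " -128,48.5,18" " -124,47,18" " -121,46,18"
```

```text
time: 13.0
tool_pos: [504.9, 100.6, 54.9]
tcp_rot: [-3.139, 0.315, -3.005]
contact_force: [-1.6, -0.1, 4.2]
grip_width: 0.7
finger_force: 1.5
box tcp [-1.396e+02  1.000e-01  5.490e+01] F [-1.6 -0.1  4.2] w 0.7 t 13.0 q [ 0.03  0.43  2.04  0.09  0.36 -1.76]
 -140,55.7,18 turn [-0.1  0.   0.1] shift [ 0.0002 -0.0001 -0.0009]
 -132.5,51,18 turn [-0.1  0.   0.1] shift [-0.0055 -0.0001  0.0059]
 -128,48.5,18 turn [-0.1  0.   0.1] shift [-0.009  -0.0001  0.0097]
 -124,47,18 turn [-0.1  0.   0.1] shift [-0.0124 -0.0001  0.0124]
 -121,46,18 turn [-0.1  0.   0.1] shift [-0.0149 -0.0001  0.0143]
```

Contact force is as expected, so I'll continue.

```bash
python3 -m handwheel '[[[0,0,0],[-0.003,0,0.003],0],[[0,0,0],[-0.0055,0,0.006],0],[[0,0,0],[-0.0075,0,0.008],0],[[0,0,0],[-0.009,0,0.0097],0],[[0,0,0],[-0.011,0,0.011],0],[[0,0,0],[-0.0125,0,0.0124],0],[[0,0,0],[-0.015,0,0.0143],0],[[0,0,0],[-0.015,0,0.0143],0]]'; python3 go.py; python3 - <<'E'
from h import *
snap('scene','s5',(215,150,275,210),9)
E
```

```text
time: 13.8
tool_pos: [523.1, 103.1, 45.5]
tcp_rot: [-3.139, 0.314, -3.005]
contact_force: [-0.6, -0.2, 1.2]
grip_width: 0.6
finger_force: 0.0
box tcp [-1.212e+02  1.000e-01  4.550e+01] F [-0.6 -0.2  1.2] w 0.6 t 13.8 q [ 0.03  0.47  2.    0.08  0.36 -1.75]
```

View pics/s5.png

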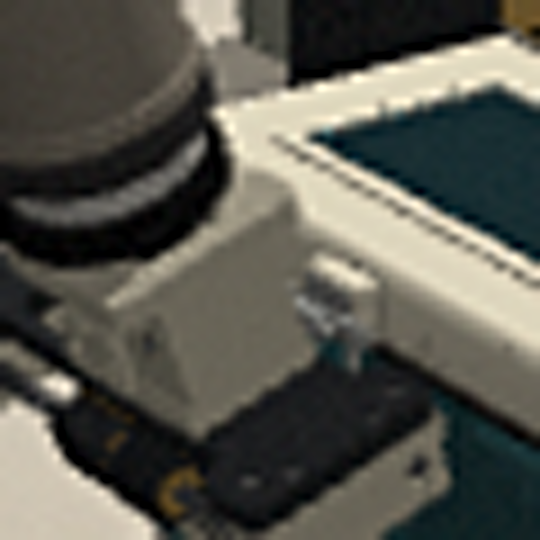

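The force dropped to nothing, so the lever has snapped. I'll back off and check.

```bash
python3 -m handwheel '[[[0,0,0],[0.02,0,0],0],[[0,0,0],[0.04,0,-0.03],0],[[0,0,0],[0.06,0,-0.07],0],[[0,0,0],[0.06,0,-0.12],0],[[0,10,0],[0.06,0,-0.17],0],[[0,18,0],[0.06,0,-0.2],0],[[0,18,0],[0.06,0,-0.2],0],[[0,18,0],[0.06,0,-0.2],0],[[0,18,0],[0.06,0,-0.2],0]]'; python3 go.py; python3 - <<'E'
from h import *
import go
c=snap('scene','s6',(205,140,275,220),7);A=pts(c)
b=capture('top');B=pts(b);t0=pts(dict(np.load('/tmp/t0.npz')))
for n,P,(u0,u1,v0,v1) in(('s',A,(225,262,172,225)),('t',B,(225,260,180,215))):
  Q=P[v0:v1,u0:u1].reshape(-1,3);X=go.c*Q[:,0]+go.s*Q[:,1]-go.X0;Y=-go.s*Q[:,0]+go.c*Q[:,1]-go.Y0
  for nm,k in(('rivets',(X<-90)&(X>-112)&(abs(Y)>15)&(abs(Y)<30)&(Q[:,2]>137)),('lever',(X<-95)&(abs(Y)<12)&(Q[:,2]>35)&(Q[:,2]<90))):
    if k.sum(): print(n,nm,k.sum(),np.percentile(X[k],[5,50,95]).round(1),np.percentile(Q[k,2],[5,50,95]).round(1))
m=B[140:170,190:280]; z=m[...,2];print('lid z',np.nanmedian(z))
for u,v in((160,267),(318,244),(301,154),(358,173)):print(B[v,u].round(0),t0[v,u].round(0))
E
```

```text
time: 14.75
tool_pos: [405.0, 87.5, 216.5]
tcp_rot: [-3.14, 0.001, -3.005]
contact_force: [-0.2, -0.6, -0.8]
grip_width: 0.5
finger_force: 0.0
box tcp [-240.3    0.6  216.5] F [-0.2 -0.6 -0.8] w 0.5 t 14.75 q [ 0.03  0.15  1.82 -0.    1.18 -1.68]
box tcp [-240.3    0.6  216.5] F [-0.2 -0.6 -0.8] w 0.5 t 14.75 q [ 0.03  0.15  1.82 -0.    1.18 -1.68]
s rivets 20 [-101.3  -98.1  -91.7] [137.3 145.8 150.4]
s lever 82 [-109.6 -106.8 -103.8] [39.3 66.5 87.7]
t rivets 20 [-100.6  -97.6  -94.9] [145.4 147.4 149.6]
t lever 24 [-110.1 -107.8 -107.4] [35.6 50.5 80.4]
lid z 162.20368639549605
[351. 345.  31.] [351. 344.  34.]
[ 408. -114.   71.] [ 408. -114.   72.]
[663. -72. 101.] [662. -71. 106.]
[ 608. -237.   78.] [ 608. -237.   78.]
```

View pics/s6.png

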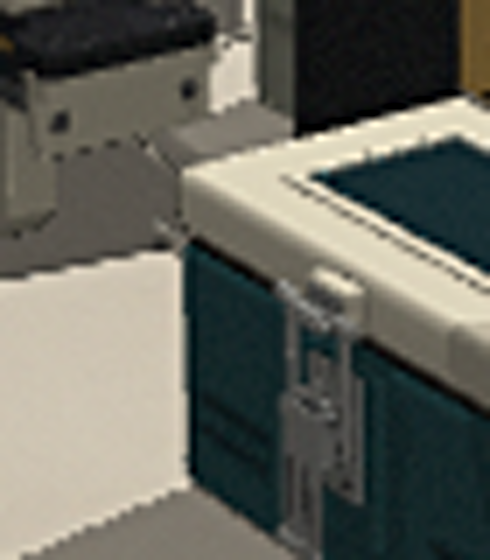

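The lever is flat at (310,450) in the crop, its outer face at X≈-107. The loop is hooked at (315,300) with the rivets about 3 mm lower, and the bystanders haven't moved. Handing in.

```bash
python3 -c "
from plant import close_job
print(close_job())"
```

```text
the job is handed in; nothing more can be done
None
```

The lid is shut, the loop is hooked over the keeper, the lever is snapped flat, and the mug, salt pot, spice jar and lemon haven't moved; I handed the job in at about 15 s of the 56 s, and no verdict came back.

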